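Latch three sprockets for tack welding, largest first

ROBOT

A 6-joint arm with a two-finger parallel gripper is mounted at the origin on the work surface. World frame = base frame: x ahead of the robot, y to its left, z up, the work surface at z = 0. Lengths are in m, angles in degrees, forces in N, time in s.
With the tool pointing down it reaches from about 0.4 to 0.825 m from the base axis. Payload 7 kg.
Tool frame: the origin (TCP) lies on the centre line of the jaws, within the pads' length; the fingertips stand 14 mm ahead of it and the grasp point (between the pads) lies 5 mm behind it; z points along the fingers, y is the line along which they close (so a half turn about z gives the same grasp; the last joint's range is limited). The gripper opens to 88 mm and grips with 3 to 60 N. Pads are 19 mm wide; open, the fingers measure 130 mm over their backs; the gripper's body (78 mm by 193 mm) begins 47 mm behind the grasp point.
Start: joints at [-48.581, 20.546, 0.682, 0, -70.136, -16.507], TCP at [0.284, -0.612, 0.241] pointing down, gripper open.
Joint ranges: [-176.03, 176.03], [-82.01, 121.73], [-58.28, 71.71], [-173.87, 95.51], [-174.79, -0.11], [-173.66, 173.66]. Speed limits (degrees/s): [136.94, 136.94, 172.46, 180, 180, 180].

INTERFACE

Orientations are given as [roll, pitch, yaw] about the fixed x, y, z axes, in that order (R = Rz(yaw) Ry(pitch) Rx(roll)).
In Python, from plant import r gives the robot as it stands.
- The arm moves only by the tool send_rows, never from a script. Its argument "steps" is a list of rows, each an object with "dp": the shift along the tool's x, y, z in mm, a list of three; "roll": the turn about the tool's z in rad; "jaw": the opening in per cent of the stroke, from 0 (shut) to 100 (fully open). In form: [{"dp": [tx, ty, tz], "roll": roll, "jaw": jaw}, ...]. A call has 1 to 5 rows; each row is the pose to reach, as a shift and turn from the pose commanded when the call began, along the tool's axes at that moment; what a row does not reach only later rows make up. A row lasts 1/8 s, in which the tool goes at most 62.5 mm and 10.7 degrees, less where a joint would pass 70% of its speed; a pose out of reach is approached as far as the arm can. A call with a gripper value outside its range is refused whole. The fingers move at their own pace and stop on an object; "newtons" is the grip in N (left out, the last holds). Time passes only in rows, so rows that repeat a pose let the fingers close. It gives the time, the measured TCP pose, the force, the opening and the grip force at its end, in the units of the state.
- r.get_state(): the state, without advancing time (a new reading comes with each control period).
- r.capture(name): name is "scene" or "top"; returns a dict with "image" (480x640x3 uint8, blue, green, red), "K" (3x3 intrinsics, pixels), "rvec" (rotation vector, rad) and "tvec" (3), from world to camera coordinates, as OpenCV has them. Camera axes: x right, y down, z forward; pixel columns grow to the right and rows downward; lengths in m; the calibration is good to about 2 mm. A picture is of the moment at which its call begins. There is no depth.
- r.close_job(): hands the job in; it is judged then, once.
The state is a dict: "time_s": time; "joints": joint angles; "qd": joint speeds; "joint_torque": joint torques, N m; "tcp_pos": TCP position; "eef_rot": TCP orientation; "contact_force": force on the tool from outside, world axes, zero at the start; "moment": the same for the moment, N m; "gripper_width": finger opening in m; "gripper_force": force on a finger pad.
Only numpy, scipy, OpenCV 4.12 (cv2) and the standard library are available. Lean on these libraries where they do the work, as an engineer would, in place of code of your own. Each camera call takes 0.05 s, during which the arm holds its last target. There are 200 camera calls.

TASK

Lock the three sprockets on their welding jigs before they are tacked: with closed fingertips press down the black-capped push latch beside each jigged sprocket until it is fully home, the largest sprocket's first, then the middle-sized one's, then the smallest one's. Only press: leave the sprockets on their seats, neither lifted nor shifted, and do not disturb the other things on the bench.

Things in the scene. Friction and masses are not known exactly. Their poses are not given: they have to be found in the camera images.
- jig_large: fixed welding jig that carries the largest sprocket: dark steel plate 170 x 80 x 12 mm, origin at the centre of its underside on the bench, x along its length, z up. In its frame the sprocket sits centred at x = +30 mm and the push latch's vertical axis is at x = -60 mm (y = 0 for both). The latch runs in a grey block 36 x 44 mm, its top 40 mm above the bench.
- latch_large_top (a point): centre of the top face of the push latch on the largest sprocket's jig: round flat black cap, 36 mm diameter, 10 mm thick, on a steel stem that also carries a clamp bar 16 mm wide reaching over the sprocket's rim. The top face is about 98 mm above the bench when fully up and 82 mm when fully home. All three latches look alike.
- latch_large (a joint): travel of that latch straight down, m: 0 is fully up, 0.016 fully home against a solid stop (its rubber foot then stands just over the sprocket's rim). A steady downward push of about 4 to 5 N moves it; no spring, it stays where it is left. The start varies from 0 to 0.003.
- sprocket_large: loose steel chain sprocket, largest of the three: large open rim, five spokes and a hub 14 high, 110 across the rim (114 over the teeth), all mm, rim 8 mm thick; origin at the centre of its underside, 20 mm above the bench, z up. It rests on a boss around a 14 mm brass stub, under the latch's clamp foot.
- jig_medium: fixed welding jig that carries the middle-sized sprocket: dark steel plate 170 x 80 x 12 mm, origin at the centre of its underside on the bench, x along its length, z up. In its frame the sprocket sits centred at x = +30 mm and the push latch's vertical axis is at x = -60 mm (y = 0 for both). The latch runs in a grey block 36 x 44 mm, its top 40 mm above the bench.
- latch_medium_top (a point): centre of the top face of the push latch on the middle-sized sprocket's jig: round flat black cap, 36 mm diameter, 10 mm thick, on a steel stem that also carries a clamp bar 16 mm wide reaching over the sprocket's rim. The top face is about 98 mm above the bench when fully up and 82 mm when fully home. All three latches look alike.
- latch_medium (a joint): travel of that latch straight down, m: 0 is fully up, 0.016 fully home against a solid stop (its rubber foot then stands just over the sprocket's rim). A steady downward push of about 4 to 5 N moves it; no spring, it stays where it is left. The start varies from 0 to 0.003.
- sprocket_medium: loose steel chain sprocket, middle-sized of the three: open rim, five spokes and a hub 14 high, 82 across the rim (86 over the teeth), all mm, rim 8 mm thick; origin at the centre of its underside, 20 mm above the bench, z up. It rests on a boss around a 14 mm brass stub, under the latch's clamp foot.
- jig_small: fixed welding jig that carries the smallest sprocket: dark steel plate 170 x 80 x 12 mm, origin at the centre of its underside on the bench, x along its length, z up. In its frame the sprocket sits centred at x = +30 mm and the push latch's vertical axis is at x = -60 mm (y = 0 for both). The latch runs in a grey block 36 x 44 mm, its top 40 mm above the bench.
- latch_small_top (a point): centre of the top face of the push latch on the smallest sprocket's jig: round flat black cap, 36 mm diameter, 10 mm thick, on a steel stem that also carries a clamp bar 16 mm wide reaching over the sprocket's rim. The top face is about 98 mm above the bench when fully up and 82 mm when fully home. All three latches look alike.
- latch_small (a joint): travel of that latch straight down, m: 0 is fully up, 0.016 fully home against a solid stop (its rubber foot then stands just over the sprocket's rim). A steady downward push of about 4 to 5 N moves it; no spring, it stays where it is left. The start varies from 0 to 0.003.
- sprocket_small: loose steel chain sprocket, smallest of the three: plain disc with a bore, 56 across the rim (60 over the teeth), all mm, rim 8 mm thick; origin at the centre of its underside, 20 mm above the bench, z up. It rests on a boss around a 14 mm brass stub, under the latch's clamp foot.
- bush: bystander: loose steel bush standing upright, 32 mm diameter, 45 mm high; origin at the centre of its underside
- jar: bystander: loose small jar with a lid, 46 mm diameter, 70 mm high; origin at the centre of its underside
- spare: bystander: loose spare spoked sprocket lying flat on the bench without a jig, 72 mm across, 14 mm high; origin at the centre of its underside
- mug: bystander: loose white mug, 76 mm diameter, 85 mm high; origin at the centre of its underside
- hammer: bystander: loose hammer lying on the bench, 260 mm long along its x, head at +x, 26 mm high; origin under the middle of its length
- wrench: bystander: loose wrench lying on the bench, 180 mm long along its x, under 25 mm high; origin under the middle of its length
Not all that is in view belongs to the job. Leave any orange look-alike of the jig_small alone.

How it is judged:
By the outcome, as a careful person would: the job done as asked, in the order asked, and still so for the second after the job is handed in, with the robot touching nothing.
It also fails if it takes over 42 s, if anything falls off the work surface, if the arm or the gripper's body presses on something with over 40 N, if the wrist force passes 120 N, or if a joint passes its speed limit or range.

## Working session

There is one attempt and no reset: what is moved stays moved. The work goes in short steps, Python scripts to look and compute and a tool call to move; the robot and the scene stay as the last step left them, time stands still between calls to the robot, and variables do not carry over. Pictures are saved under pics/ and viewed, at most 10 in all, crops included, and the job is handed in when it is done.

Besides the shell and the picture viewer there is one more tool, called after "Request:" as name(argument=value, ...) on one line, values as JSON. send_rows: Moves the arm, as the interface text tells. Its arguments: {"type":"object","properties":{"steps":{"type":"array","items":{"type":"object","properties":{"dp":{"type":"array","items":{"type":"number"}},"roll":{"type":"number"},"jaw":{"type":"number"}}}},"newtons":{"type":"number"}},"required":["steps"]}

```bash
mkdir -p pics; python3 - <<'E'
from plant import r
import cv2,pickle
d={}
for n in("scene","top"):
    c=r.capture(n);d[n]=c;cv2.imwrite(f"pics/{n}0.png",c["image"]);print(n,c["K"].tolist(),c["rvec"],c["tvec"])
pickle.dump(d,open("c0.pkl","wb"))
s=r.get_state();print(s["time_s"],s["tcp_pos"],s["eef_rot"],s["contact_force"],s["gripper_width"])
E
```

```text
scene [[512.56112842713, 0.0, 313.9397739968542], [0.0, 512.56112842713, 239.16747255386286], [0.0, 0.0, 1.0]] [ 2.35836307  0.70922993 -0.26804503] [-0.41303825 -0.21992738  1.76584598]
top [[590.6360251348655, 0.0, 314.6100640229333], [0.0, 590.6360251348655, 246.75263414524693], [0.0, 0.0, 1.0]] [ 2.1578862  -2.10456276  0.17879731] [-0.10814518  0.56977699  1.96999904]
0.1 [ 0.28412603 -0.61185001  0.23972424] [ 1.79917775e+02 -8.15251184e-03 -1.55094010e+02] [-0.24765538 -0.0167863   0.62738012] 0.0880969898353476
```

View pics/top0.png

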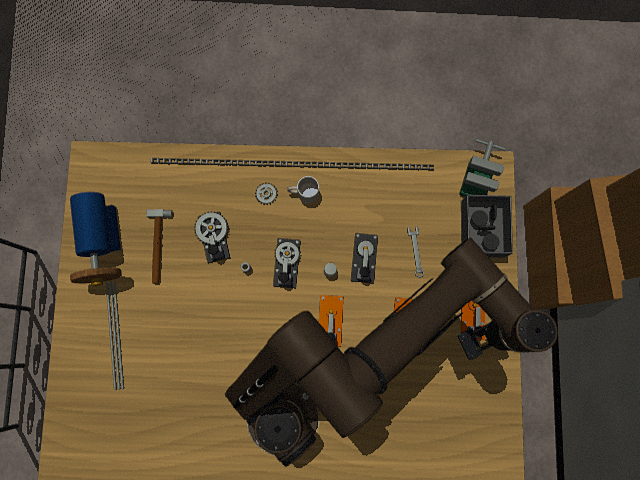

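View pics/scene0.png

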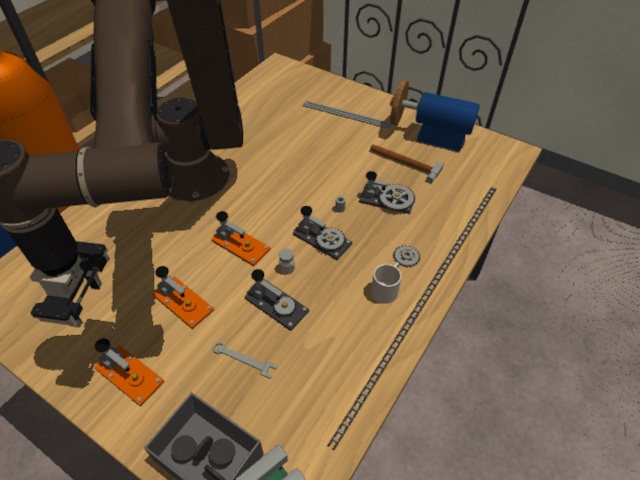

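The top view shows three dark jigs: large at about (212,235), medium at (287,262) and small at (365,257). Three orange look-alikes, at (331,320), (400,303) and (475,315), carry no sprocket, so I leave them alone. In the scene view the black caps of the dark jigs are at about (371,176), (306,211) and (258,275). I'll confirm with one enlarged crop.

```bash
python3 - <<'E'
import pickle,cv2,numpy as np
d=pickle.load(open("c0.pkl","rb"))
a=d["top"]["image"][200:300,190:390];b=d["scene"]["image"][160:335,235:425]
a=cv2.resize(a,(800,400//1),interpolation=cv2.INTER_CUBIC)
a=cv2.resize(a,(500,250));b=cv2.resize(b,None,fx=3.4,fy=3.4,interpolation=cv2.INTER_CUBIC)
b=b[:595]
o=np.zeros((600,800,3),np.uint8)
t=cv2.resize(d["top"]["image"][200:300,190:390],(600,300),interpolation=cv2.INTER_CUBIC);o[:300,:600]=t
s=cv2.resize(d["scene"]["image"][160:340,230:430],(333,300),interpolation=cv2.INTER_CUBIC);o[300:,:333]=s
cv2.imwrite("pics/crop1.png",o)
E
```

```text
(no output)
```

View pics/crop1.png

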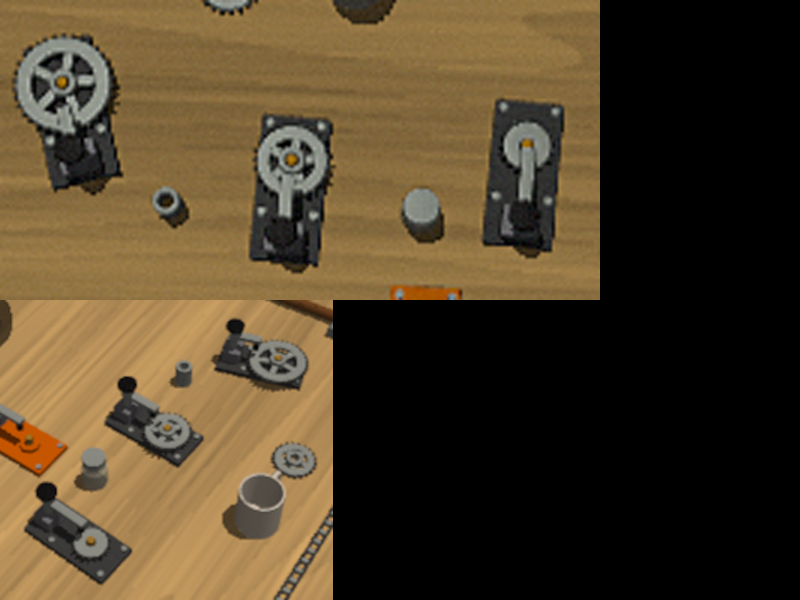

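The crop confirms it: the dark jigs carry the large spoked (left), medium spoked (middle) and small plain-disc (right) sprockets. Their caps are at about (214,249), (285,277) and (365,272) in top.

```bash
cat >h.py <<'E'
import cv2,numpy as np
def proj(c,P): return cv2.projectPoints(np.float64(P).reshape(-1,1,3),c["rvec"],c["tvec"],c["K"],None)[0].reshape(-1,2)
def ray(c,uv,z):
    R=cv2.Rodrigues(c["rvec"])[0];o=-R.T@np.ravel(c["tvec"]);d=R.T@np.linalg.inv(c["K"])@[*uv,1]
    return o+d*(z-o[2])/d[2]
def blob(img,uv,hi,rad=11):
    m=(img.max(2)<hi).astype(np.uint8);k=np.zeros_like(m);cv2.circle(k,tuple(map(int,map(round,uv))),rad,1,-1);m&=k
    n,l,s,ce=cv2.connectedComponentsWithStats(m);i=1+np.argmax(s[1:,4]);return ce[i],s[i]
E
python3 - <<'E'
import pickle
from h import *
d=pickle.load(open("c0.pkl","rb"));S,T=d["scene"],d["top"]
G={"L":((371,176),(214,249),(211,227)),"M":((306,211),(285,277),(287,253)),"S":((258,275),(365,272),(366,248))}
for k,(s,t,h) in G.items():
    for hi in(22,30):
        bs,ss=blob(S["image"],s,hi);bt,st=blob(T["image"],t,hi,9)
        print(k,hi,bs.round(1),ss,bt.round(1),st)
        print("  scene",ray(S,bs,.092).round(4),"top",ray(T,bt,.095).round(4))
    im=T["image"].astype(int);m=((im[...,2]-im[...,0])>60).astype(np.uint8);w=np.zeros_like(m);cv2.circle(w,h,4,1,-1);m&=w
    v,u=np.nonzero(m);print("  brass",len(u),ray(T,(u.mean(),v.mean()),.036).round(4))
E
```

```text
L 22 [370.8 175.4] [367 172   9   8  58] [217.  244.4] [216 242   3   7  14]
  scene [0.5522 0.2426 0.092 ] top [0.5643 0.2321 0.095 ]
L 30 [371.  175.5] [367 172   9   8  62] [213.4 248.2] [208 242  11  13  59]
  scene [0.553  0.2422 0.092 ] top [0.5512 0.2434 0.095 ]
  brass 9 [0.6347 0.2697 0.036 ]
M 22 [305.9 210.1] [301 206  11   9  64] [288.2 273.8] [285 269   6  13  23]
  scene [0.4647 0.0051 0.092 ] top [ 0.4713 -0.0088  0.095 ]
M 30 [306.  210.4] [301 206  11  10  73] [285.5 276.2] [278 269  13  14  51]
  scene [0.4657 0.0042 0.092 ] top [ 4.631e-01 -1.000e-04  9.500e-02]
  brass 11 [0.5509 0.0014 0.036 ]
S 22 [257.4 274.4] [252 270  12  10  89] [367.2 267.1] [365 264   4   6  11]
  scene [ 0.4888 -0.2627  0.092 ] top [ 0.5002 -0.2702  0.095 ]
S 30 [257.6 274.8] [252 270  12  11 101] [365.7 273.7] [360 264  11  18  72]
  scene [ 0.4902 -0.2634  0.092 ] top [ 0.4781 -0.2656  0.095 ]
  brass 9 [ 0.5768 -0.2686  0.036 ]
```

Request:
send_rows(steps=[{"dp": [-40, 44, 0], "roll": 0, "jaw": 0}, {"dp": [-80, 88, 0], "roll": 0, "jaw": 0}, {"dp": [-120, 132, 0], "roll": 0, "jaw": 0}, {"dp": [-160, 176, 0], "roll": 0, "jaw": 0}, {"dp": [-200, 220, 0], "roll": 0, "jaw": 0}], newtons=20)

```text
time_s: 0.72
tcp_pos: [0.3731, -0.3266, 0.2404]
eef_rot: [180.0, -0.0, -155.1]
contact_force: [1.4, 0.5, 0.2]
gripper_width: 0.0432
gripper_force: 0.0
```

Request:
send_rows(steps=[{"dp": [-40, 44, 0], "roll": 0, "jaw": 0}, {"dp": [-80, 88, 0], "roll": 0, "jaw": 0}, {"dp": [-120, 132, 0], "roll": 0, "jaw": 0}, {"dp": [-160, 176, 0], "roll": 0, "jaw": 0}, {"dp": [-200, 220, 0], "roll": 0, "jaw": 0}])

```text
time_s: 1.35
tcp_pos: [0.4618, -0.0427, 0.2407]
eef_rot: [180.0, 0.0, -155.1]
contact_force: [1.3, -0.1, 0.2]
gripper_width: 0.0009
gripper_force: 0.0
```

Request:
send_rows(steps=[{"dp": [-40, 44, 0], "roll": 0, "jaw": 0}, {"dp": [-80, 88, 0], "roll": 0, "jaw": 0}, {"dp": [-120, 132, 0], "roll": 0, "jaw": 0}, {"dp": [-160, 176, 0], "roll": 0, "jaw": 0}, {"dp": [-200, 220, 0], "roll": 0, "jaw": 0}])

```text
time_s: 1.98
tcp_pos: [0.5506, 0.2411, 0.2403]
eef_rot: [-180.0, -0.0, -155.1]
contact_force: [0.7, -0.2, 0.5]
gripper_width: 0.0002
gripper_force: 0.0
```

```bash
cat >go.py <<'E'
import sys,numpy as np
from plant import r
from scipy.spatial.transform import Rotation as R
s=r.get_state();M=R.from_euler("xyz",s["eef_rot"],degrees=True)
print(s["time_s"],s["tcp_pos"].round(4),s["eef_rot"].round(2),"F",s["contact_force"].round(1),"w",s["gripper_width"])
t=np.array(list(map(float,sys.argv[1:4])))
print("dp mm",(M.inv().apply(t-s["tcp_pos"])*1000).round(1))
E
python3 go.py .550 .241 .135
```

```text
1.975 [0.5506 0.2411 0.2403] [-1.8000e+02 -2.0000e-02 -1.5507e+02] F [ 0.7 -0.2  0.5] w 0.00023578839757490614
dp mm [  0.5   0.2 105.3]
```

Request:
send_rows(steps=[{"dp": [0, 0, 50], "roll": 0, "jaw": 0}, {"dp": [0, 0, 95], "roll": 0, "jaw": 0}, {"dp": [0, 0, 115], "roll": 0, "jaw": 0}, {"dp": [0, 0, 115], "roll": 0, "jaw": 0}])

```text
time_s: 2.48
tcp_pos: [0.5494, 0.2384, 0.1235]
eef_rot: [-179.9, -0.2, -155.1]
contact_force: [0.0, -0.1, 1.5]
gripper_width: 0.0004
gripper_force: 0.0
```

```bash
python3 - <<'E'
from plant import r
from h import *
s=r.get_state();print(s["tcp_pos"],s["contact_force"])
c=r.capture("scene");i=cv2.resize(c["image"][110:230,310:430],(480,480),interpolation=cv2.INTER_CUBIC)
p=s["tcp_pos"]-[0,0,.014];q=(proj(c,[p])[0]-[310,110])*4
print(q)
cv2.imwrite("pics/n1.png",i)
E
```

```text
[0.54938758 0.23837477 0.12352598] [ 0.02134778 -0.0515467   1.49167099]
[239.25844214 246.71902078]
```

View pics/n1.png

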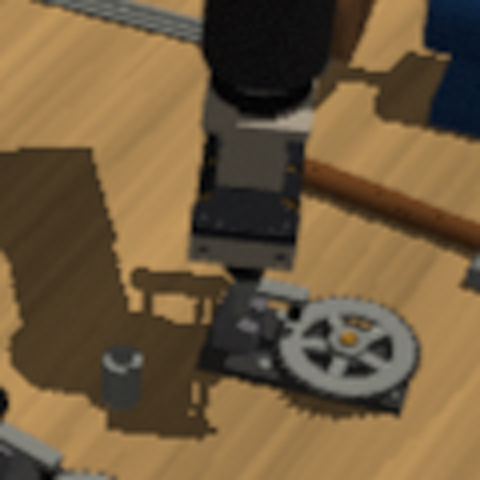

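The picture shows the closed fingertips over the large latch's cap, at about (245,265) in the crop. Pressing slowly.

Request:
send_rows(steps=[{"dp": [0, 0, 8], "roll": 0, "jaw": 0}, {"dp": [0, 0, 13], "roll": 0, "jaw": 0}, {"dp": [0, 0, 17], "roll": 0, "jaw": 0}, {"dp": [0, 0, 20], "roll": 0, "jaw": 0}, {"dp": [0, 0, 22], "roll": 0, "jaw": 0}])

```text
time_s: 3.15
tcp_pos: [0.5506, 0.2392, 0.1038]
eef_rot: [180.0, 0.0, -155.1]
contact_force: [-1.1, -0.7, 4.3]
gripper_width: 0.0007
gripper_force: 2.1
```

Request:
send_rows(steps=[{"dp": [0, 0, 2], "roll": 0, "jaw": 0}, {"dp": [0, 0, 4], "roll": 0, "jaw": 0}, {"dp": [0, 0, 5], "roll": 0, "jaw": 0}, {"dp": [0, 0, 5], "roll": 0, "jaw": 0}])

```text
time_s: 3.65
tcp_pos: [0.5506, 0.2392, 0.0984]
eef_rot: [180.0, 0.0, -155.1]
contact_force: [0.3, 0.3, 2.2]
gripper_width: 0.0004
gripper_force: 1.0
```

Moving with 4 N, with about 2 mm to go. I'll creep until the force rises.

Request:
send_rows(steps=[{"dp": [0, 0, 1], "roll": 0, "jaw": 0}, {"dp": [0, 0, 2], "roll": 0, "jaw": 0}, {"dp": [0, 0, 3], "roll": 0, "jaw": 0}, {"dp": [0, 0, 3], "roll": 0, "jaw": 0}])

```text
time_s: 4.15
tcp_pos: [0.5507, 0.2392, 0.0967]
eef_rot: [-180.0, 0.0, -155.1]
contact_force: [-3.8, -1.3, 13.0]
gripper_width: 0.0002
gripper_force: 6.3
```

Request:
send_rows(steps=[{"dp": [0, 0, 1], "roll": 0, "jaw": 0}, {"dp": [0, 0, 1], "roll": 0, "jaw": 0}])

```text
time_s: 4.4
tcp_pos: [0.5508, 0.2393, 0.0966]
eef_rot: [-180.0, 0.1, -155.0]
contact_force: [-6.8, -0.8, 19.5]
gripper_width: 0.0005
gripper_force: 9.8
```

At the stop: force rises to 19.5 N with no travel, and the tip is at 82.6 mm. Retract and go to the medium jig.

Request:
send_rows(steps=[{"dp": [0, 0, -10], "roll": 0, "jaw": 0}, {"dp": [0, 0, -50], "roll": 0, "jaw": 0}, {"dp": [0, 0, -90], "roll": 0, "jaw": 0}, {"dp": [0, 0, -90], "roll": 0, "jaw": 0}])

```text
time_s: 4.9
tcp_pos: [0.5519, 0.2401, 0.1878]
eef_rot: [179.9, 0.3, -155.1]
contact_force: [0.6, -0.1, -0.5]
gripper_width: 0.0004
gripper_force: 0.0
```

```bash
python3 go.py .463 .003 .125
```

```text
4.9 [0.5519 0.2401 0.1878] [ 179.94    0.31 -155.07] F [ 0.6 -0.1 -0.5] w 0.0004440363883139298
dp mm [ 180.9 -177.6   61.6]
```

Request:
send_rows(steps=[{"dp": [40, -39, 0], "roll": 0, "jaw": 0}, {"dp": [82, -80, 0], "roll": 0, "jaw": 0}, {"dp": [124, -121, 0], "roll": 0, "jaw": 0}, {"dp": [160, -158, 0], "roll": 0, "jaw": 0}, {"dp": [181, -178, 0], "roll": 0, "jaw": 0}])

```text
time_s: 5.52
tcp_pos: [0.4595, -0.0006, 0.1838]
eef_rot: [180.0, -0.1, -155.2]
contact_force: [0.8, 0.6, 0.7]
gripper_width: 0.0001
gripper_force: 0.0
```

Request:
send_rows(steps=[{"dp": [0, 0, 0], "roll": 0, "jaw": 0}, {"dp": [0, 0, 35], "roll": 0, "jaw": 0}, {"dp": [0, 0, 58], "roll": 0, "jaw": 0}, {"dp": [0, 0, 58], "roll": 0, "jaw": 0}])

```text
time_s: 6.02
tcp_pos: [0.4601, 0.0014, 0.1248]
eef_rot: [180.0, -0.2, -155.1]
contact_force: [-0.3, -0.2, 0.5]
gripper_width: -0.0001
gripper_force: 0.0
```

```bash
python3 go.py .463 .003 .096;  python3 - <<'E'
from plant import r
from h import *
c=r.capture("scene");i=cv2.resize(c["image"][140:260,240:400],(640,480),interpolation=cv2.INTER_CUBIC)
cv2.imwrite("pics/n2.png",i)
E
```

```text
6.025 [0.4601 0.0014 0.1248] [ 179.98   -0.25 -155.08] F [-0.3 -0.2  0.5] w -0.00010407188846962411
dp mm [-3.4  0.2 28.8]
```

View pics/n2.png

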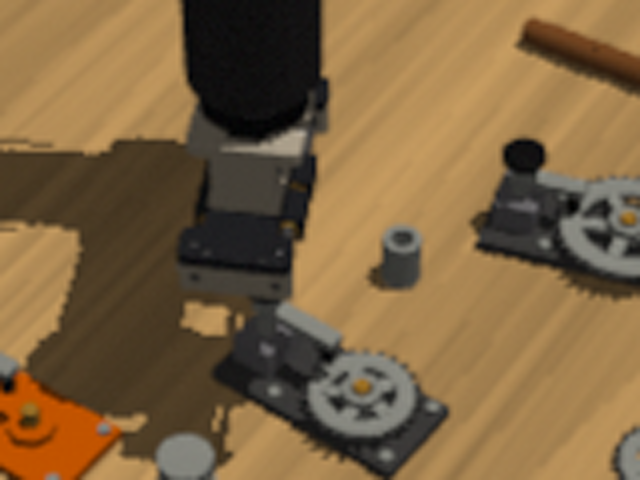

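The gripper body hides the tips. The dark bit at crop (265,300) under it is the cap, and kinematics put the tips within 3 mm of it. I'll correct that and press.

Request:
send_rows(steps=[{"dp": [-3, 0, 6], "roll": 0, "jaw": 0}, {"dp": [-3, 0, 12], "roll": 0, "jaw": 0}, {"dp": [-3, 0, 16], "roll": 0, "jaw": 0}, {"dp": [-3, 0, 20], "roll": 0, "jaw": 0}, {"dp": [-3, 0, 23], "roll": 0, "jaw": 0}])

```text
time_s: 6.7
tcp_pos: [0.4641, 0.0028, 0.1037]
eef_rot: [-180.0, 0.0, -155.1]
contact_force: [-1.5, 1.0, 3.4]
gripper_width: 0.0003
gripper_force: 2.2
```

Request:
send_rows(steps=[{"dp": [0, 0, 2], "roll": 0, "jaw": 0}, {"dp": [0, 0, 4], "roll": 0, "jaw": 0}, {"dp": [0, 0, 5], "roll": 0, "jaw": 0}, {"dp": [0, 0, 5], "roll": 0, "jaw": 0}])

```text
time_s: 7.2
tcp_pos: [0.464, 0.0028, 0.0984]
eef_rot: [180.0, 0.0, -155.1]
contact_force: [-1.4, 1.9, 1.8]
gripper_width: 0.0007
gripper_force: 0.7
```

Request:
send_rows(steps=[{"dp": [0, 0, 1], "roll": 0, "jaw": 0}, {"dp": [0, 0, 2], "roll": 0, "jaw": 0}, {"dp": [0, 0, 3], "roll": 0, "jaw": 0}, {"dp": [0, 0, 4], "roll": 0, "jaw": 0}, {"dp": [0, 0, 4], "roll": 0, "jaw": 0}])

```text
time_s: 7.82
tcp_pos: [0.4643, 0.0027, 0.0965]
eef_rot: [-180.0, 0.1, -155.0]
contact_force: [-11.7, 3.7, 28.6]
gripper_width: 0.0002
gripper_force: 14.3
```

At the stop (28.6 N, same height as the first). Retract and go to the small one.

Request:
send_rows(steps=[{"dp": [0, 0, -10], "roll": 0, "jaw": 0}, {"dp": [0, 0, -50], "roll": 0, "jaw": 0}, {"dp": [0, 0, -90], "roll": 0, "jaw": 0}, {"dp": [0, 0, -90], "roll": 0, "jaw": 0}, {"dp": [0, 0, -90], "roll": 0, "jaw": 0}])

```text
time_s: 8.45
tcp_pos: [0.4635, 0.0026, 0.184]
eef_rot: [180.0, -0.0, -155.1]
contact_force: [-0.2, 0.1, -1.5]
gripper_width: 0.0006
gripper_force: 0.0
```

```bash
python3 go.py .4875 -.2635 .125
```

```text
8.45 [0.4635 0.0026 0.184 ] [ 1.7998e+02 -2.0000e-02 -1.5511e+02] F [-0.2  0.1 -1.5] w 0.0005609667157315148
dp mm [  90.2 -251.5   59. ]
```

Request:
send_rows(steps=[{"dp": [18, -50, 0], "roll": 0, "jaw": 0}, {"dp": [38, -106, 0], "roll": 0, "jaw": 0}, {"dp": [58, -162, 0], "roll": 0, "jaw": 0}, {"dp": [77, -215, 0], "roll": 0, "jaw": 0}, {"dp": [90, -251, 0], "roll": 0, "jaw": 0}])

```text
time_s: 9.07
tcp_pos: [0.4871, -0.265, 0.1826]
eef_rot: [179.9, -0.1, -155.2]
contact_force: [-0.9, 0.6, 1.0]
gripper_width: 0.0002
gripper_force: 0.0
```

Request:
send_rows(steps=[{"dp": [0, 0, 0], "roll": 0, "jaw": 0}, {"dp": [0, 0, 35], "roll": 0, "jaw": 0}, {"dp": [0, 0, 59], "roll": 0, "jaw": 0}, {"dp": [0, 0, 59], "roll": 0, "jaw": 0}, {"dp": [0, 0, 59], "roll": 0, "jaw": 0}])

```text
time_s: 9.7
tcp_pos: [0.4885, -0.2625, 0.126]
eef_rot: [-180.0, -0.0, -155.0]
contact_force: [0.2, -0.3, 0.3]
gripper_width: 0.0004
gripper_force: 0.0
```

```bash
python3 go.py .4875 -.2635 .096
```

```text
9.7 [ 0.4885 -0.2625  0.126 ] [-1.7999e+02 -1.0000e-02 -1.5504e+02] F [ 0.2 -0.3  0.3] w 0.0004444484078133774
dp mm [ 1.3 -0.5 30. ]
```

Request:
send_rows(steps=[{"dp": [1, 0, 7], "roll": 0, "jaw": 0}, {"dp": [1, 0, 12], "roll": 0, "jaw": 0}, {"dp": [1, 0, 16], "roll": 0, "jaw": 0}, {"dp": [1, 0, 20], "roll": 0, "jaw": 0}, {"dp": [1, 0, 23], "roll": 0, "jaw": 0}])

```text
time_s: 10.32
tcp_pos: [0.4872, -0.2632, 0.1026]
eef_rot: [-180.0, 0.0, -155.1]
contact_force: [-1.4, 0.8, 5.3]
gripper_width: 0.0006
gripper_force: 2.2
```

Request:
send_rows(steps=[{"dp": [0, 0, 2], "roll": 0, "jaw": 0}, {"dp": [0, 0, 4], "roll": 0, "jaw": 0}, {"dp": [0, 0, 5], "roll": 0, "jaw": 0}, {"dp": [0, 0, 5], "roll": 0, "jaw": 0}])

```text
time_s: 10.82
tcp_pos: [0.4872, -0.2632, 0.0974]
eef_rot: [180.0, -0.0, -155.1]
contact_force: [-0.2, 1.4, 1.2]
gripper_width: 0.0003
gripper_force: 0.9
```

Request:
send_rows(steps=[{"dp": [0, 0, 1], "roll": 0, "jaw": 0}, {"dp": [0, 0, 2], "roll": 0, "jaw": 0}, {"dp": [0, 0, 3], "roll": 0, "jaw": 0}, {"dp": [0, 0, 3], "roll": 0, "jaw": 0}])

```text
time_s: 11.32
tcp_pos: [0.4873, -0.2633, 0.0966]
eef_rot: [-179.9, 0.0, -155.0]
contact_force: [-6.6, 6.2, 21.6]
gripper_width: 0.0004
gripper_force: 11.1
```

At the stop (21.6 N, same height). Retract, swing clear and check.

Request:
send_rows(steps=[{"dp": [0, 0, -10], "roll": 0, "jaw": 0}, {"dp": [0, 0, -50], "roll": 0, "jaw": 0}, {"dp": [0, 0, -100], "roll": 0, "jaw": 0}, {"dp": [0, 0, -140], "roll": 0, "jaw": 0}, {"dp": [0, 0, -140], "roll": 0, "jaw": 0}])

```text
time_s: 11.95
tcp_pos: [0.4891, -0.2639, 0.2381]
eef_rot: [-179.7, 0.3, -155.1]
contact_force: [-0.2, 0.2, -0.4]
gripper_width: 0.0008
gripper_force: 0.0
```

Request:
send_rows(steps=[{"dp": [50, -30, 0], "roll": 0, "jaw": 0}, {"dp": [100, -60, 0], "roll": 0, "jaw": 0}, {"dp": [130, -110, 0], "roll": 0, "jaw": 0}, {"dp": [150, -165, 0], "roll": 0, "jaw": 0}, {"dp": [160, -215, 0], "roll": 0, "jaw": 0}])

```text
time_s: 12.58
tcp_pos: [0.4318, -0.5278, 0.2333]
eef_rot: [179.9, -0.0, -155.2]
contact_force: [0.9, 0.5, 0.0]
gripper_width: 0.0006
gripper_force: 0.0
```

Request:
send_rows(steps=[{"dp": [0, 0, 0], "roll": 0, "jaw": 0}, {"dp": [0, 0, 0], "roll": 0, "jaw": 0}])

```text
time_s: 12.82
tcp_pos: [0.4321, -0.5254, 0.2328]
eef_rot: [179.9, -0.1, -155.1]
contact_force: [-0.7, -1.1, 0.6]
gripper_width: 0.0004
gripper_force: 0.0
```

```bash
python3 - <<'E'
from plant import r
from h import *
import pickle
d=pickle.load(open("c0.pkl","rb"))
c=r.capture("scene");t=r.capture("top");print(r.get_state()["time_s"])
S=(slice(160,340),slice(230,430));T=(slice(165,300),slice(140,440))
f=lambda i,w,h:cv2.resize(i,(w,h),interpolation=cv2.INTER_CUBIC)
o=np.zeros((540,800,3),np.uint8)
o[:360,:400]=f(d["scene"]["image"][S],400,360);o[:360,400:]=f(c["image"][S],400,360)
o[360:,:400]=f(d["top"]["image"][T],400,180);o[360:,400:]=f(t["image"][T],400,180)
cv2.imwrite("pics/end.png",o)
for k,u in {"L":(371,178),"M":(306,214),"S":(258,278)}.items(): print(k,blob(c["image"],u,30)[0].round(1))
for k,h in {"L":(211,227),"M":(287,253),"S":(366,248)}.items():
    for im in(d["top"]["image"],t["image"]):
        im=im.astype(int);m=((im[...,2]-im[...,0])>60).astype(np.uint8);w=np.zeros_like(m);cv2.circle(w,h,4,1,-1);v,u=np.nonzero(m&w);print(k,u.mean().round(1),v.mean().round(1))
for k,p in {"L":(.5506,.2392),"M":(.464,.0027),"S":(.4873,-.2633)}.items(): print(k,"cap centre exp up/home",proj(c,[[*p,.093],[*p,.077]]).round(1).tolist())
E
```

```text
12.925
L [370.6 178.6]
M [306.2 213.5]
S [258.  277.9]
L 210.0 227.0
L 210.0 227.0
M 286.7 252.8
M 286.6 252.6
S 365.4 247.3
S 365.3 247.8
L cap centre exp up/home [[369.9, 175.6], [369.5, 179.3]]
M cap centre exp up/home [[305.2, 210.2], [305.4, 213.9]]
S cap centre exp up/home [[256.7, 274.1], [257.3, 277.6]]
```

View pics/end.png

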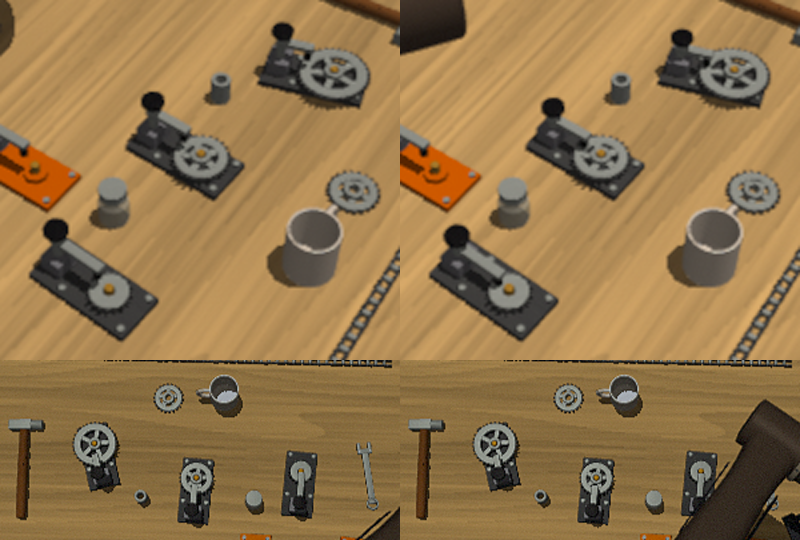

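Before (left) and after (right): all three caps are about 3 px lower, at (682,38), (553,107) and (457,236), which fits the home height. The sprockets and bystanders in these crops have not moved. Handing in.

```bash
python3 -c "
from plant import r
print(r.close_job())"
```

```text
the job is handed in; nothing more can be done
None
```

All three latches were pressed fully home in the order asked (large, medium, small), with the sprockets and the other things in the final pictures unmoved, and the job is handed in.

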